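# Release the concealed safety catch and open the scalpel drawer

## Task

Open the scalpel drawer of the white drawer unit. It is held shut by a sprung child-safety catch at the bottom of a recess hidden somewhere along the black finger channel in the unit's top front edge, which is found by sliding the shut fingertips along the channel floor until they drop in: press the catch down there, never pushing hard on the unit while the drawer is shut. When the drawer has sprung loose, draw it right out to its stop by its bow handle and let go, leaving the other things on and beside the unit where they are.

Things in the scene. Friction and masses are not known exactly. Their poses are not given: they have to be found in the camera images.
- cabinet: (All sizes in mm.) White steel drawer unit, fixed: 240 deep (x), 420 wide (y), 135 high. Origin: centre of its underside, on the bench; its front, with the drawer, faces its own -x. Its deck (top) runs from x = -70 back to x = +120. Before the deck, along the front edge, is a black finger channel open at the top, closed in front by a fixed lip 10 thick, its top 125 above the bench.
- channel (a point): Middle of the channel's floor, axes as the unit's: x = -90, y = 0 in the unit, 113 above the bench (22 below the deck). The floor is hard and flat, 40 wide (x +-20), 400 long (y +-200). Slide on it lightly, with 3 to 10 N; while the drawer is shut, more than 40 N anywhere on the unit damages it.
- channel_end (a point): Left end of the channel floor, on its centre line at y = +200. The recess: one gap in the floor, 40 wide like the channel, 60 long in y, its ends upright with rounded (6) upper edges; its centre lies anywhere from y = -57 to +57 of the middle, differs from unit to unit, and no reading gives it. Its bottom, 9 below the floor, is the flat black pad (36 x 56) of the sprung catch.
- catch (a joint): Catch pad, how far it is pressed down (m): 0 = up, 0.008 = bottomed. Its spring takes about 4 N to start and 8 N at 7 mm. The drawer is freed when the pad is about 5 to 6 mm down; the pad comes up again by itself when let go.
- drawer (a joint): How far the drawer is out (m): 0 = shut, 0.095 = at its stop. Once the catch is pressed a spring pushes the drawer out about 20 to 35 mm by itself; from there it slides with a drag of about 1 N (towards the unit's -x) and stays where it is left. While it is caught it gives less than 2 mm.
- handle (a point): Middle of the bar of the drawer's bow handle, a straight round steel bar 10 thick and 120 long along the unit's y, moving with the drawer. Shut, it lies at x = -172, y = 0 in the unit's frame, 98 above the bench, with 33 of free space between bar and drawer front; it can be pinched from above. Its axes are the unit's.
- petri: Covered glass petri dish, 94 dia x 24 high, on the deck of the drawer unit; origin: centre of its underside. To be left alone.
- slide_box: Closed wooden slide box, 75 x 160 x 32, on the deck of the drawer unit; origin: centre of its underside. To be left alone.
- dropper: Amber dropper bottle, 38 dia x 85 high, on the bench beside the unit; origin: centre of its underside. To be left alone.
- jar: Glass specimen jar with a white lid, 68 dia x 80 high, on the bench beside the unit; origin: centre of its underside. To be left alone.
- beaker: Glass beaker, 72 dia x 95 high, on the bench beside the unit; origin: centre of its underside. To be left alone.
- loupe: Hand lens lying flat on the bench beside the unit, ring 58 dia, handle 70 long; origin: under the centre of its ring. To be left alone.
- slide_tray: White slide tray lying on the bench, 100 x 200 x 14; origin: centre of its underside. To be left alone.

How it is judged:
By the outcome, as a careful person would: the job done as asked, in the order asked, and still so for the second after the job is handed in, with the robot touching nothing.
It also fails if it takes over 72 s, if anything falls off the work surface, if the arm or the gripper's body presses on something with over 40 N, if the wrist force passes 120 N, or if a joint passes its speed limit or range.

## Robot

A 7-joint arm with a two-finger parallel gripper is mounted at the origin on the work surface. World frame = base frame: x ahead of the robot, y to its left, z up, the work surface at z = 0. Lengths are in m, angles in rad, forces in N, time in s.
With the tool pointing down it reaches from about 0.4 to 0.85 m from the base axis. Payload 10.4 kg.
Tool frame: the origin (TCP) lies at the very end of the fingers, on their centre line; the grasp point (between the pads) lies 19 mm behind it; z points along the fingers, y is the direction in which the jaws open and shut (so a half turn about z gives the same grasp; the last joint's range is limited). The gripper opens to 85 mm and grips with 20 to 120 N. Pads are 22 mm wide; open, the fingers measure 114 mm over their backs; the gripper's body (76 mm by 85 mm) begins 54 mm behind the grasp point. The pads swing forward as they close: fully open they stand 13 mm farther back than shut.
Start: joints at [-1.213, 0.332, -0.065, 1.46, 0.022, 1.35, -0.088], TCP at [0.232, 0.58, 0.231] pointing down, gripper open.
Joint ranges: [-2.6, 2.6], [-0.5, 2.12], [-1.47, 1.34], [0.16, 2.42], [-1.27, 4.41], [0.06, 2.06], [-2.6, 2.6]. Speed limits (rad/s): [2.22, 2.22, 2.79, 2.79, 3.14, 3.14, 3.14].

## Interface

Orientations are given as a unit quaternion [x, y, z, w].
In Python, from workcell import get_obs, camera, camera_info, hand_in gives the robot as it stands.
- The arm moves only by the tool move_arm, never from a script. Its argument "moves" is a list of rows, each a list of 3 entries, a list of its own where there are three numbers: the shift along the tool's x, y, z in units of 25 mm (1.0 is 25 mm), then the turn, a rotation vector about the tool's x, y, z in degrees, then the opening, from 0 (shut) to 1 (fully open). A call has 1 to 5 rows; each row shifts and turns the commanded pose from where the row before left it, along the tool's axes as they then stand; what a row does not reach is not made up. A row lasts 1/8 s, in which the tool goes at most 62.5 mm and 10.7 degrees, less where a joint would pass 70% of its speed; a pose out of reach is approached as far as the arm can. A call is refused whole if a number of a shift passes 1 or a number of a turn 10.7, either way. A call with a gripper value outside its range is refused whole. The fingers move at their own pace and stop on an object; "squeeze" is the grip in N (left out, the last holds). Time passes only in rows, so rows that do not move let the fingers close. It gives the time, the measured TCP pose, the force and the opening at its end, in the units of the state.
- get_obs(): the state, without advancing time (a new reading comes with each control period).
- camera(name): name is "side" or "top" or "wrist"; returns the picture (384x512x3 uint8, red, green, blue); there is no depth.
- camera_info(name): a dict with "fx", "fy", "cx", "cy" (pixels), "origin" and "rotation" of the camera in the world. Camera axes: x right, y down, z forward; pixel columns grow to the right and rows downward; lengths in m; the calibration is good to about 2 mm. A picture is of the moment at which its call begins: read the wrist's pose just before it. camera_info takes no time and is no camera call; for the wrist camera it gives the pose at the moment of the call.
- hand_in(): hands the job in, once; it reports no verdict.
The state is a dict: "clock": time; "joint_pos": joint angles; "joint_velocities": joint speeds; "tau": joint torques, N m; "position": TCP position; "ee_rot": TCP orientation; "ft_force": force on the tool from outside, world axes, zero at the start; "torque": the same for the moment, N m; "grip_width": opening from 0.0 (shut) to 1.0 (fully open).
Only numpy, scipy, OpenCV 4.12 (cv2) and the standard library are available. Lean on these libraries where they do the work, as an engineer would, in place of code of your own. Each camera call takes 0.05 s, during which the arm holds its last target. There are 200 camera calls.

## Working session

There is one attempt and no reset: what is moved stays moved. The work goes in short steps, Python scripts to look and compute and a tool call to move; the robot and the scene stay as the last step left them, time stands still between calls to the robot, and variables do not carry over. Pictures are saved under pics/ and viewed, about 8 in all and at most 12, crops included, and the job is handed in when it is done.

Besides the shell and the picture viewer there is one more tool, called after "Request:" as a command line: name --argument value ..., lists and objects as JSON in quotes. move_arm: Moves the arm, as the interface text tells. Its arguments: {"type":"object","properties":{"moves":{"type":"array","items":{"type":"array"}},"squeeze":{"type":"number"}},"required":["moves"]}

```bash
mkdir -p pics; cat > h.py <<'E'
import numpy as np,cv2,json
from workcell import get_obs,camera,camera_info
def snap(n,f):
    i=camera_info(n);im=camera(n)
    cv2.imwrite('pics/'+f+'.png',cv2.cvtColor(im,cv2.COLOR_RGB2BGR));return im,i
def ray(i,u,v,z):
    R=np.array(i['rotation']);o=np.array(i['origin'])
    d=R@np.array([(u-i['cx'])/i['fx'],(v-i['cy'])/i['fy'],1]);return o+d*(z-o[2])/d[2]
def proj(i,p):
    c=np.array(i['rotation']).T@(np.array(p)-i['origin']);return i['fx']*c[0]/c[2]+i['cx'],i['fy']*c[1]/c[2]+i['cy']
E
python3 - <<'E'
from h import *
o=get_obs();print(o)
a,i=snap('top','top1');b,j=snap('side','side1');print(i,j)
E
```

```text
{'clock': 0.0, 'joint_pos': array([-1.21261132,  0.33288867, -0.06472681,  1.46093771,  0.02158695,
        1.34993515, -0.08848783]), 'joint_velocities': array([ 0.00285623,  0.00070917,  0.00056629, -0.00112535,  0.00055089,
        0.00188711,  0.00048507]), 'tau': array([-6.01785887e-04, -6.25434780e+01,  4.87719092e-02, -3.91614640e+01,
        1.61128171e-02,  9.80179233e-03, -7.07672768e-06]), 'position': array([0.2321238 , 0.57987841, 0.23050725]), 'ee_rot': array([ 1.89216990e-01,  9.81935022e-01, -7.27747019e-04, -1.15788150e-04]), 'ft_force': array([ 0.63516359,  0.71700742, -0.13518885]), 'torque': array([-0.02103444, -0.03090405,  0.02254858]), 'grip_width': 0.9985052277919743}
{'fx': 366.3591922088439, 'fy': 366.3591922088439, 'cx': 262.2489186693729, 'cy': 194.48805039176085, 'origin': array([0.39829909, 0.0385892 , 0.94614623]), 'rotation': array([-0.66381075,  0.74050989, -0.07978946,  0.06807368])} {'fx': 377.0295139062619, 'fy': 377.0295139062619, 'cx': 255.27468846372912, 'cy': 190.1843564821348, 'origin': array([0.61483955, 0.38405939, 1.14492135]), 'rotation': array([ 0.06258315,  0.98360024, -0.16895505, -0.00825297])}
```

```bash
sed -i "s/np.array(i\['rotation'\])/Rot.from_quat(i['rotation']).as_matrix()/; 1a from scipy.spatial.transform import Rotation as Rot" h.py
python3 -c "
import cv2,numpy as np
a=cv2.imread('pics/top1.png');b=cv2.imread('pics/side1.png')
cv2.imwrite('pics/b1.png',cv2.resize(a,(800,600)));cv2.imwrite('pics/b2.png',cv2.resize(b,(800,600)))"
```

```text
(no output)
```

View pics/b1.png

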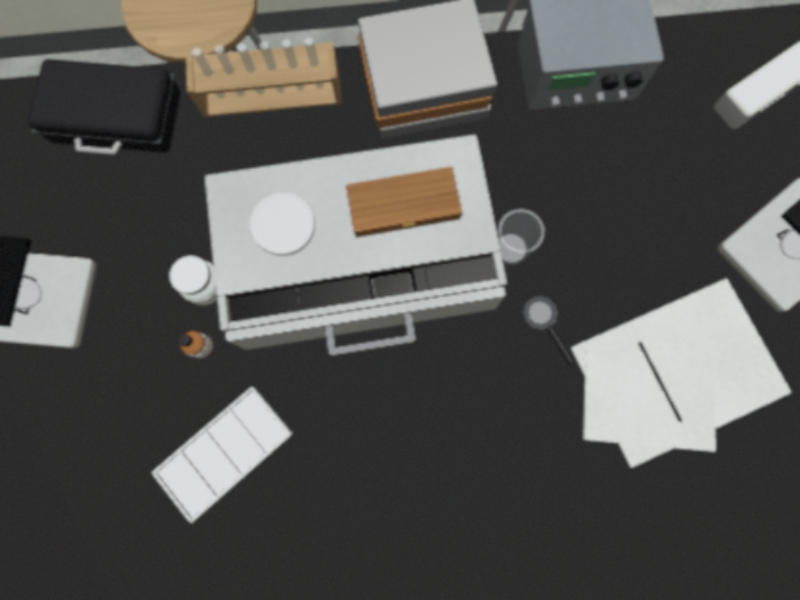

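View pics/b2.png

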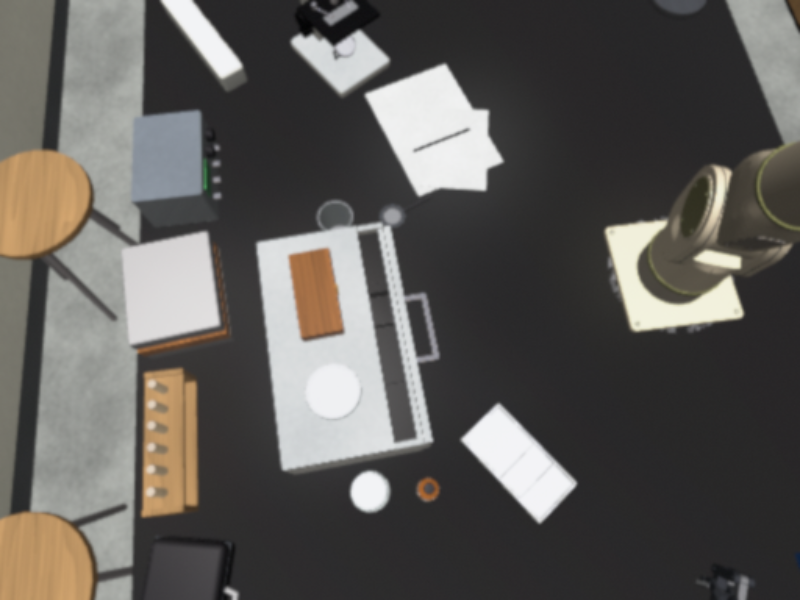

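The top view shows the unit with deck back corners at about (206,177) and (477,137) on the 800 px scale. The channel runs along the front and the bow handle is at about (370,340). The side view agrees, with back corners at (257,243) and (282,470) and front corners at (388,224) and (432,440).

```bash
python3 - <<'E'
from h import *
import itertools
for n,P in (('top',{'BL':(206,177),'BR':(477,137),'DFL':(222,293),'DFR':(497,257),'h1':(330,351),'h2':(413,340)}),('side',{'BR':(257,243),'BL':(282,470),'DFR':(360,234),'DFL':(392,443),'h1':(437,358),'h2':(426,295)})):
    i=camera_info(n);q={k:ray(i,u*.64,v*.64,.098 if k[0]=='h' else .135) for k,(u,v) in P.items()}
    for k in q: print(n,k,q[k].round(4))
    w=q['BL']-q['BR'];print('w',np.linalg.norm(w),'yaw',np.degrees(np.arctan2(-w[0],w[1])),'d',np.linalg.norm(q['BL']-q['DFL']),np.linalg.norm(q['BR']-q['DFR']))
    f=q['DFL']-q['DFR'];h=q['h1']-q['h2'];print('yawf',np.degrees(np.arctan2(-f[0],f[1])),np.linalg.norm(f),'yawh',np.degrees(np.arctan2(-h[0],h[1])),np.linalg.norm(h),(q['h1']+q['h2'])/2)
E
```

```text
top BL [0.799  0.3014 0.135 ]
top BR [ 0.8207 -0.1167  0.135 ]
top DFL [0.6154 0.2849 0.135 ]
top DFR [ 0.6262 -0.1202  0.135 ]
top h1 [0.5192 0.1403 0.098 ]
top h2 [0.5222 0.0157 0.098 ]
w 0.4186706490513067 yaw 2.9709890085545307 d 0.18437928739743895 0.19460443862237448
yawf 1.5215285892232289 0.40519142555178317 yawh 1.3737633122955872 0.12462161951224347 [0.52071193 0.07801064 0.098     ]
side BR [ 0.826  -0.1122  0.135 ]
side BL [0.804  0.3044 0.135 ]
side DFR [ 0.6317 -0.1059  0.135 ]
side DFL [0.6187 0.2843 0.135 ]
side h1 [0.5193 0.1413 0.098 ]
side h2 [0.522  0.0184 0.098 ]
w 0.4172151248943148 yaw 3.0213450026616457 d 0.18634273268196358 0.194355601395288
yawf 1.9059996760943438 0.39038803205540235 yawh 1.2400931234173627 0.12301716448581551 [0.52066833 0.07985479 0.098     ]
```

Request:
move_arm --moves '[[[0,0,0],[0,0,-8.1],0],[[0,0,0],[0,0,-8.1],0],[[0,0,0],[0,0,-8.1],0],[[-0.56,-0.97,0],[0,0,0],0],[[-0.56,-0.97,0],[0,0,0],0]]'

```text
clock: 0.72
position: [0.2625, 0.5322, 0.2307]
ee_rot: [-0.022, 1.0, -0.0, -0.0]
ft_force: [-0.1, 0.5, 0.1]
grip_width: -0.008
```

Request:
move_arm --moves '[[[-0.56,-0.97,0],[0,0,0],0],[[-0.56,-0.97,0],[0,0,0],0],[[-0.56,-0.97,0],[0,0,0],0],[[-0.56,-0.97,0],[0,0,0],0],[[-0.56,-0.97,0],[0,0,0],0]]'

```text
clock: 1.35
position: [0.3379, 0.4139, 0.231]
ee_rot: [-0.022, 1.0, -0.0, -0.0]
ft_force: [0.5, 1.1, 0.4]
grip_width: -0.004
```

Request:
move_arm --moves '[[[-0.56,-0.97,0],[0,0,0],0],[[-0.56,-0.97,0],[0,0,0],0],[[-0.56,-0.97,0],[0,0,0],0],[[-0.56,-0.97,0],[0,0,0],0],[[-0.56,-0.97,0],[0,0,0],0]]'

```text
clock: 1.98
position: [0.413, 0.2958, 0.231]
ee_rot: [-0.022, 1.0, -0.0, -0.0]
ft_force: [0.1, -0.0, 0.1]
grip_width: -0.002
```

Request:
move_arm --moves '[[[-0.56,-0.97,0],[0,0,0],0],[[-0.56,-0.97,0],[0,0,0],0],[[-0.56,-0.97,0],[0,0,0],0],[[-0.56,-0.97,0],[0,0,0],0],[[-0.56,-0.97,0],[0,0,0],0]]'

```text
clock: 2.6
position: [0.4881, 0.1778, 0.231]
ee_rot: [-0.022, 1.0, -0.0, -0.0]
ft_force: [0.8, -0.4, 1.1]
grip_width: 0.002
```

Request:
move_arm --moves '[[[-0.56,-0.97,0],[0,0,0],0],[[-0.56,-0.97,0],[0,0,0],0],[[-0.56,-0.97,0],[0,0,0],0],[[-0.56,-0.97,0],[0,0,0],0],[[-0.56,-0.97,0],[0,0,0],0]]'

```text
clock: 3.22
position: [0.5633, 0.0598, 0.231]
ee_rot: [-0.022, 1.0, -0.0, -0.0]
ft_force: [1.0, 0.7, 0.3]
grip_width: -0.002
```

Request:
move_arm --moves '[[[-0.54,-0.95,0],[0,0,0],0],[[-0.54,-0.95,0],[0,0,0],0],[[-0.54,-0.95,0],[0,0,0],0],[[0,0,0.8],[0,0,0],0],[[0,0,0.8],[0,0,0],0]]'

```text
clock: 3.85
position: [0.6066, -0.0092, 0.1904]
ee_rot: [-0.021, 1.0, -0.0, -0.0]
ft_force: [0.3, 0.2, 0.1]
grip_width: 0.0
```

```bash
python3 - <<'E'
from h import *
print(get_obs()['position'])
a,i=snap('wrist','w1');
# expected points
c=np.array([.6925,.0888]);t=np.radians(2.5);R=np.array([[np.cos(t),-np.sin(t)],[np.sin(t),np.cos(t)]])
b=cv2.cvtColor(a,cv2.COLOR_RGB2BGR)
for x,y,z in [(-70,-200,135),(-70,-95,135),(-70,0,135),(-110,-200,125),(-110,-95,125),(-110,0,125),(-120,-95,125),(-120,-210,125)]:
    w=c+R@np.array([x,y])/1e3; u,v=proj(i,[*w,z/1e3]); print(x,y,u,v); cv2.circle(b,(int(u),int(v)),2,(0,0,255),-1)
cv2.imwrite('pics/w1b.png',cv2.resize(b,(800,600)))
E
```

```text
[ 0.6065705  -0.00922308  0.19037631]
-70 -200 112.17566484063417 237.99940869371846
-70 -95 256.4473800704569 237.84491063008215
-70 0 387.03132529242157 237.70507056062263
-110 -200 110.77344260675312 181.32258571510403
-110 -95 256.3679044153178 181.15462026671833
-110 0 388.1495856886738 181.0025899703104
-120 -95 256.33012390042444 167.55935234759121
-120 -210 94.70571966230906 167.74901897698206
```

View pics/w1b.png

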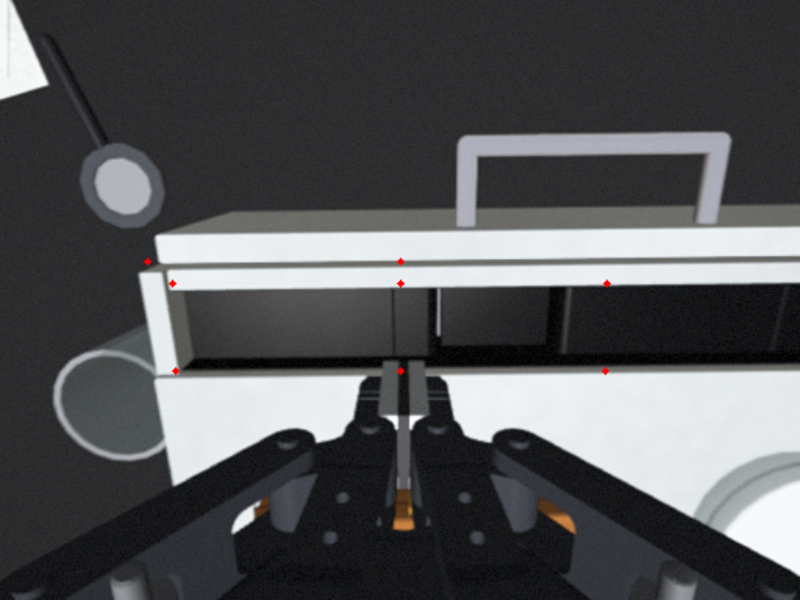

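The wrist view matches the prediction: deck edge at v≈371 and lip inner edge at v≈285 on the 800 px scale, with the yaw about 0.5° more than assumed. A darker outlined patch at u≈437–555 may be the recess, so I'll slide toward it from the −y side.

Request:
move_arm --moves '[[[0,-0.4,0],[0,0,-0.5],0],[[0,0,0.7],[0,0,0],0],[[0,0,0.7],[0,0,0],0],[[0,0,0.7],[0,0,0],0],[[0,0,0.6],[0,0,0],0]]'

```text
clock: 4.53
position: [0.6067, -0.0186, 0.1222]
ee_rot: [-0.026, 1.0, 0.0, -0.001]
ft_force: [0.3, -0.1, -0.0]
grip_width: 0.0
```

Request:
move_arm --moves '[[[0,0,0.08],[0,0,0],0],[[0,0,0.08],[0,0,0],0],[[0,0,0.04],[0,0,0],0],[[0,0,0],[0,0,0],0]]'

```text
clock: 5.03
position: [0.6073, -0.0188, 0.1192]
ee_rot: [-0.026, 1.0, 0.0, 0.0]
ft_force: [0.7, -0.2, 0.7]
grip_width: 0.001
```

Request:
move_arm --moves '[[[0,0,0.06],[0,0,0],0],[[0,0,0.06],[0,0,0],0],[[0,0,0],[0,0,0],0]]'

```text
clock: 5.4
position: [0.607, -0.0188, 0.1157]
ee_rot: [-0.026, 1.0, 0.0, -0.0]
ft_force: [0.7, 0.2, -0.1]
grip_width: -0.0
```

Request:
move_arm --moves '[[[0,0,0.06],[0,0,0],0],[[0,0,0],[0,0,0],0]]'

```text
clock: 5.65
position: [0.607, -0.0188, 0.1142]
ee_rot: [-0.026, 1.0, 0.0, -0.0]
ft_force: [-0.7, 0.5, -0.5]
grip_width: -0.0
```

Request:
move_arm --moves '[[[0,0,0.04],[0,0,0],0],[[0,0,0],[0,0,0],0]]'

```text
clock: 5.9
position: [0.6071, -0.0189, 0.1133]
ee_rot: [-0.026, 1.0, 0.0, 0.0]
ft_force: [-0.3, 0.3, 0.5]
grip_width: 0.0
```

Request:
move_arm --moves '[[[0,0,0.03],[0,0,0],0],[[0,0,0],[0,0,0],0]]'

```text
clock: 6.15
position: [0.6071, -0.0188, 0.1132]
ee_rot: [-0.026, 1.0, 0.0, 0.0]
ft_force: [-1.9, 0.5, 6.8]
grip_width: -0.001
```

Request:
move_arm --moves '[[[0,0,0.02],[0,0,0],0],[[0,0,0],[0,0,0],0]]'

```text
clock: 6.4
position: [0.6071, -0.0188, 0.1132]
ee_rot: [-0.026, 1.0, 0.0, 0.0]
ft_force: [-5.4, 1.1, 10.7]
grip_width: 0.0
```

Request:
move_arm --moves '[[[0,0,-0.02],[0,0,0],0],[[0,0.12,0],[0,0,0],0],[[0,0.12,0],[0,0,0],0],[[0,0.12,0],[0,0,0],0]]'

```text
clock: 6.9
position: [0.6072, -0.0108, 0.1131]
ee_rot: [-0.026, 1.0, -0.001, 0.001]
ft_force: [-0.1, -3.2, 5.2]
grip_width: -0.001
```

Request:
move_arm --moves '[[[0,0.12,0],[0,0,0],0],[[0,0.12,0],[0,0,0],0],[[0,0.12,0],[0,0,0],0]]'

```text
clock: 7.28
position: [0.6065, -0.0013, 0.1129]
ee_rot: [-0.026, 1.0, -0.0, 0.0]
ft_force: [-0.5, -2.5, 5.2]
grip_width: 0.001
```

Request:
move_arm --moves '[[[0,0.12,0],[0,0,0],0],[[0,0.12,0],[0,0,0],0],[[0,0.12,0],[0,0,0],0]]'

```text
clock: 7.65
position: [0.606, 0.0078, 0.1129]
ee_rot: [-0.026, 1.0, -0.0, 0.0]
ft_force: [-0.3, -3.0, 4.1]
grip_width: -0.0
```

Request:
move_arm --moves '[[[0,0.12,0],[0,0,0],0],[[0,0.12,0],[0,0,0],0],[[0,0.12,0],[0,0,0],0]]'

```text
clock: 8.02
position: [0.6048, 0.0178, 0.1121]
ee_rot: [-0.026, 1.0, 0.0, -0.0]
ft_force: [-0.0, 0.1, 0.3]
grip_width: -0.003
```

Request:
move_arm --moves '[[[0,0.12,0],[0,0,0],0],[[0,0.12,0],[0,0,0],0],[[0,0.12,0],[0,0,0],0]]'

```text
clock: 8.4
position: [0.6047, 0.0264, 0.1125]
ee_rot: [-0.026, 1.0, 0.0, -0.0]
ft_force: [-0.0, -0.2, -0.1]
grip_width: 0.005
```

Request:
move_arm --moves '[[[0,0.12,0],[0,0,0],0],[[0,0.12,0],[0,0,0],0],[[0,0,0.1],[0,0,0],0],[[0,0,0.1],[0,0,0],0],[[0,0,0],[0,0,0],0]]'

```text
clock: 9.02
position: [0.6042, 0.0319, 0.1072]
ee_rot: [-0.026, 1.0, -0.0, -0.0]
ft_force: [0.4, -0.5, -0.9]
grip_width: 0.002
```

Request:
move_arm --moves '[[[0,0,0.06],[0,0,0],0],[[0,0,0.06],[0,0,0],0],[[0,0,0.04],[0,0,0],0],[[0,0,0],[0,0,0],0]]'

```text
clock: 9.52
position: [0.6044, 0.0321, 0.1038]
ee_rot: [-0.026, 1.0, 0.0, 0.0]
ft_force: [-1.3, 0.9, 3.8]
grip_width: -0.001
```

The fingers are on the pad at z≈0.104, as expected. Pressing down gently.

Request:
move_arm --moves '[[[0,0,0.06],[0,0,0],0],[[0,0,0.06],[0,0,0],0],[[0,0,0],[0,0,0],0]]'

```text
clock: 9.9
position: [0.6044, 0.0321, 0.1009]
ee_rot: [-0.026, 1.0, 0.0, 0.0]
ft_force: [-2.4, 0.1, 5.1]
grip_width: 0.001
```

Request:
move_arm --moves '[[[0,0,0.06],[0,0,0],0],[[0,0,0.04],[0,0,0],0],[[0,0,0],[0,0,0],0]]'

```text
clock: 10.28
position: [0.6045, 0.0321, 0.0985]
ee_rot: [-0.026, 1.0, 0.0, 0.0]
ft_force: [-3.2, -1.2, 6.9]
grip_width: 0.001
```

Request:
move_arm --moves '[[[0,0,0.04],[0,0,0],0],[[0,0,0.02],[0,0,0],0],[[0,0,0],[0,0,0],0],[[0,0,0],[0,0,0],0],[[0,0,0],[0,0,0],0]]'

```text
clock: 10.9
position: [0.6045, 0.0321, 0.0971]
ee_rot: [-0.026, 1.0, 0.0, 0.0]
ft_force: [-3.0, -0.3, 8.3]
grip_width: 0.001
```

```bash
python3 - <<'E'
from h import *
a,i=snap('wrist','w2');b,j=snap('side','s2')
x=np.vstack([cv2.imread('pics/w2.png')[0:240],cv2.imread('pics/s2.png')[100:330]]);cv2.imwrite('pics/c2.png',x)
E
```

```text
(no output)
```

View pics/c2.png

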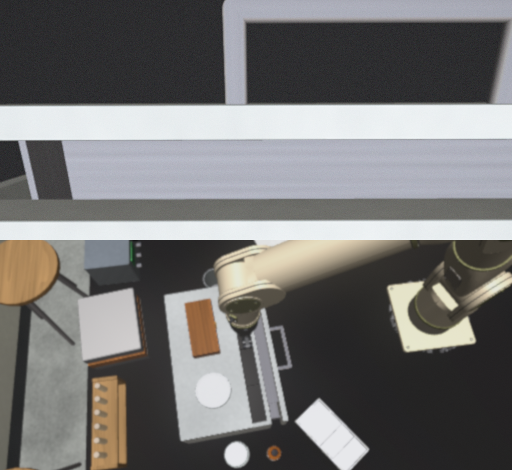

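The drawer has sprung out: its interior shows between the lip and the front panel. Lifting clear before measuring the handle.

Request:
move_arm --moves '[[[0,0,-0.6],[0,0,0],0],[[0,0,-1],[0,0,0],0],[[0,0,-1],[0,0,0],0],[[0,0,-1],[0,0,0],0],[[0.9,0.8,-1],[0,0,0],0]]'

```text
clock: 11.62
position: [0.5813, 0.0495, 0.2128]
ee_rot: [-0.025, 1.0, -0.001, 0.0]
ft_force: [-0.3, 0.7, -0.0]
grip_width: 0.002
```

Request:
move_arm --moves '[[[0.9,0.8,0],[0,0,0],0],[[0,0,0],[0,0,0],0]]'

```text
clock: 11.88
position: [0.5565, 0.0716, 0.2125]
ee_rot: [-0.027, 1.0, 0.001, 0.0]
ft_force: [1.0, -0.0, -0.3]
grip_width: -0.001
```

```bash
python3 - <<'E'
from h import *
print(get_obs()['position'])
a,i=snap('wrist','w3');b=cv2.imread('pics/w3.png');cv2.imwrite('pics/w3b.png',cv2.resize(b,(800,600)))
E
```

```text
[0.55650094 0.07155461 0.21254403]
```

View pics/w3b.png

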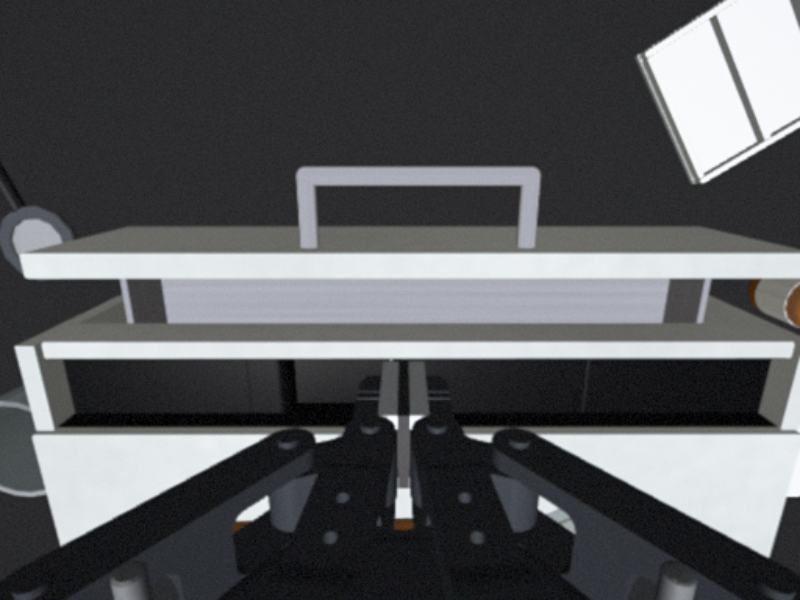

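The drawer is clearly out. The bar runs from (300,176) to (540,176) with its middle at (419,176) on the 800 px scale.

```bash
python3 - <<'E'
from h import *
i=camera_info('wrist');o=get_obs()
L,M,R=[ray(i,u*.64,v*.64,.098) for u,v in((304,176),(419,176),(536,176))]
T=Rot.from_quat(o['ee_rot']).as_matrix()
print(L,M,R,np.linalg.norm(L-R),'tool delta',T.T@(M-o['position'])/.025)
c=np.array([.6925,.0888]);t=np.radians(3);print(Rot.from_euler('z',-t).apply(np.append(M[:2]-c,0)))
E
```

```text
[0.4942828  0.01445421 0.098     ] [0.49101969 0.0756745  0.098     ] [0.48769895 0.13797601 0.098     ] 0.12369714021217348 tool delta [2.6351194  0.35463503 4.568913  ]
[-0.20189113 -0.00256285  0.        ]
```

```bash
python3 -c "
from h import *;print(get_obs()['joint_pos'].round(3))"
```

```text
[-0.498  0.203  0.335  1.678 -0.07   1.272  1.475]
```

Request:
move_arm --moves '[[[0.9,0.12,0],[0,0,0],0.35],[[0.9,0.12,0],[0,0,0],0.35],[[0.83,0.11,0],[0,0,0],0.35]]'

```text
clock: 12.3
position: [0.4911, 0.0741, 0.2116]
ee_rot: [-0.025, 1.0, -0.0, -0.0]
ft_force: [0.1, 0.5, -0.0]
grip_width: 0.35
```

Request:
move_arm --moves '[[[0,0,0],[0,0,10],0.35],[[0,0,0],[0,0,10],0.35],[[0,0,0],[0,0,10],0.35],[[0,0,0],[0,0,10],0.35],[[0,0,0],[0,0,10],0.35]]'

```text
clock: 12.92
position: [0.4919, 0.074, 0.2116]
ee_rot: [0.402, 0.916, -0.0, 0.0]
ft_force: [0.0, -0.4, -0.4]
grip_width: 0.352
```

Request:
move_arm --moves '[[[0,0,0],[0,0,10],0.35],[[0,0,0],[0,0,10],0.35],[[0,0,0],[0,0,10],0.35],[[0,0,0],[0,0,10],0.35],[[0,0,0],[0,0,0],0.35]]'

```text
clock: 13.55
position: [0.4918, 0.0742, 0.2116]
ee_rot: [0.689, 0.725, -0.0, 0.0]
ft_force: [-0.1, 0.1, 0.1]
grip_width: 0.348
```

Request:
move_arm --moves '[[[0,0,0.9],[0,0,0],0.35],[[0,0,0.9],[0,0,0],0.35],[[0,0,0.9],[0,0,0],0.35],[[0,0,0],[0,0,0],0.35]]'

```text
clock: 14.05
position: [0.4906, 0.0743, 0.1428]
ee_rot: [0.687, 0.726, -0.001, -0.001]
ft_force: [-0.0, -0.3, 0.5]
grip_width: 0.353
```

```bash
python3 - <<'E'
from h import *
print(get_obs()['position'])
a,i=snap('wrist','w4');b=cv2.imread('pics/w4.png');cv2.imwrite('pics/w4b.png',b)
E
```

```text
[0.49055869 0.0743091  0.14283308]
```

View pics/w4b.png

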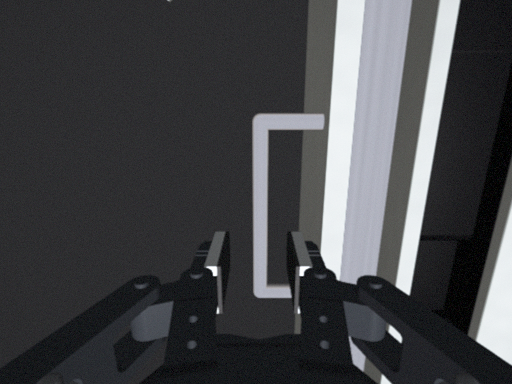

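The bar (u≈260) lies centred between the open fingers (u≈218 and 300). Descending and gripping.

Request:
move_arm --moves '[[[0,0,0.7],[0,0,0],0.35],[[0,0,0.6],[0,0,0],0.35],[[0,0,0.6],[0,0,0],0.35],[[0,0,0.55],[0,0,0],0.35]]'

```text
clock: 14.6
position: [0.4913, 0.0751, 0.0821]
ee_rot: [0.688, 0.725, 0.0, -0.0]
ft_force: [-0.4, -0.3, 0.7]
grip_width: 0.348
```

Request:
move_arm --moves '[[[0,0,0],[0,0,0],0],[[0,0,0],[0,0,0],0],[[0,0,0],[0,0,0],0],[[0,0,0],[0,0,0],0]]' --squeeze 30

```text
clock: 15.1
position: [0.4907, 0.0748, 0.0823]
ee_rot: [0.688, 0.725, -0.001, -0.0]
ft_force: [1.0, -0.4, -13.5]
grip_width: 0.1
```

Request:
move_arm --moves '[[[0,-0.4,0],[0,0,0],0],[[0,-0.5,0],[0,0,0],0],[[0,-0.5,0],[0,0,0],0],[[0,-0.5,0],[0,0,0],0],[[0,-0.3,0],[0,0,0],0]]'

```text
clock: 15.72
position: [0.4349, 0.0718, 0.0824]
ee_rot: [0.688, 0.725, -0.0, -0.0]
ft_force: [1.4, -2.6, -23.3]
grip_width: 0.102
```

Request:
move_arm --moves '[[[0,-0.16,0],[0,0,0],0],[[0,-0.08,0],[0,0,0],0],[[0,0,0],[0,0,0],0]]'

```text
clock: 16.1
position: [0.4298, 0.0715, 0.0824]
ee_rot: [0.689, 0.725, -0.001, -0.0]
ft_force: [-0.8, -3.0, -24.4]
grip_width: 0.104
```

Request:
move_arm --moves '[[[0,-0.06,0.04],[0,0,0],0],[[0,-0.06,0],[0,0,0],0],[[0,0,0],[0,0,0],0]]'

```text
clock: 16.48
position: [0.429, 0.0715, 0.0824]
ee_rot: [0.689, 0.725, 0.001, 0.001]
ft_force: [6.5, -4.5, -22.7]
grip_width: 0.1
```

Request:
move_arm --moves '[[[0,-0.05,0],[0,0,0],0],[[0,0,0],[0,0,0],0]]'

```text
clock: 16.73
position: [0.4289, 0.0715, 0.0825]
ee_rot: [0.689, 0.725, 0.002, 0.002]
ft_force: [13.9, -3.4, -30.3]
grip_width: 0.102
```

Request:
move_arm --moves '[[[0,0.06,0.06],[0,0,0],0],[[0,0,0],[0,0,0],0]]'

```text
clock: 16.98
position: [0.4301, 0.0716, 0.0822]
ee_rot: [0.689, 0.725, 0.002, 0.001]
ft_force: [1.4, -6.4, -5.0]
grip_width: 0.105
```

Request:
move_arm --moves '[[[0,0,0],[0,0,0],0.15],[[0,0,0],[0,0,0],0.25],[[0,0,0],[0,0,0],0.35],[[0,0,0],[0,0,0],0.35]]'

```text
clock: 17.48
position: [0.4279, 0.072, 0.0806]
ee_rot: [0.688, 0.725, 0.0, 0.0]
ft_force: [0.6, 0.7, -0.0]
grip_width: 0.348
```

The relief move let the bar drift about 1 mm back in, so I'll re-grip, pull to the stop, and release there without backing off.

Request:
move_arm --moves '[[[0,0,0],[0,0,0],0],[[0,0,0],[0,0,0],0],[[0,0,0],[0,0,0],0]]'

```text
clock: 17.85
position: [0.4289, 0.0719, 0.0806]
ee_rot: [0.688, 0.725, 0.001, 0.001]
ft_force: [6.1, 0.2, -3.0]
grip_width: 0.105
```

Request:
move_arm --moves '[[[0,-0.06,0],[0,0,0],0],[[0,0,0],[0,0,0],0]]'

```text
clock: 18.1
position: [0.4289, 0.0719, 0.0807]
ee_rot: [0.689, 0.725, 0.002, 0.002]
ft_force: [16.2, 0.6, -14.1]
grip_width: 0.1
```

Request:
move_arm --moves '[[[0,0,0],[0,0,0],0.35],[[0,0,0],[0,0,0],0.35],[[0,0.1,0],[0,0,0],0.35],[[0,0,-0.6],[0,0,0],0.35],[[0,0,-0.9],[0,0,0],0.35]]'

```text
clock: 18.73
position: [0.4283, 0.0716, 0.1187]
ee_rot: [0.688, 0.725, -0.0, -0.0]
ft_force: [-0.5, -0.1, 0.5]
grip_width: 0.349
```

Request:
move_arm --moves '[[[0,0,-1],[0,0,0],0.35],[[0,0,-1],[0,0,0],0.35],[[0,0,-1],[0,0,0],0.35],[[0,0,-1],[0,0,0],0.35],[[0,0,0],[0,0,0],0.35]]'

```text
clock: 19.35
position: [0.4296, 0.072, 0.2203]
ee_rot: [0.689, 0.725, 0.002, 0.001]
ft_force: [0.4, 0.3, -0.1]
grip_width: 0.351
```

```bash
python3 - <<'E'
from h import *
o=get_obs();print(o['position'],o['ft_force'])
a,i=snap('wrist','w5');b,j=snap('side','s5')
cv2.imwrite('pics/c5.png',np.vstack([cv2.imread('pics/w5.png')[:280],cv2.imread('pics/s5.png')[100:400]]))
E
```

```text
[0.42959074 0.07195753 0.22032401] [ 0.42620675  0.32466565 -0.14141893]
```

View pics/c5.png

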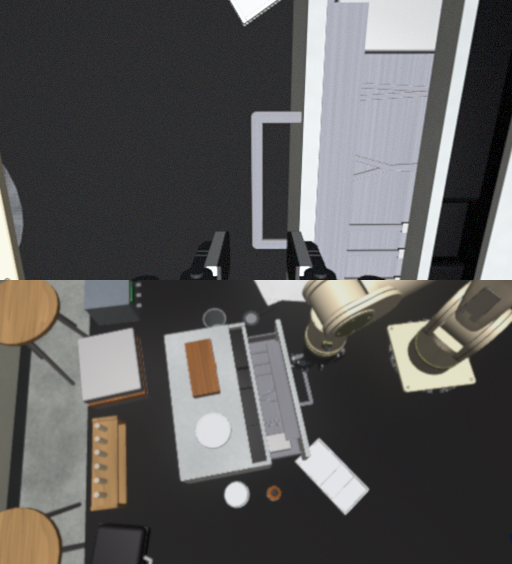

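```bash
python3 - <<'E'
from h import *
from workcell import hand_in
i=camera_info('wrist');M=ray(i,257,180,.098);c=np.array([.6925,.0888]);t=np.radians(3)
p=Rot.from_euler('z',-t).apply(np.append(M[:2]-c,0));print(M,'out mm',(-.172-p[0])*1e3)
print(hand_in())
E
```

```text
[0.42597437 0.07681147 0.098     ] out mm 94.78779647556345
the job is handed in; nothing more can be done
None
```

The scalpel drawer is open to its stop, the gripper has let go and is held clear above it, and the job is handed in at about 19.5 s of the 72 s allowed.

- **Catch:** I slid the shut fingertips along the channel floor with about 4–7 N; one touchdown reading was 10.7 N before I eased off. They dropped into the recess about 50 mm to the right of the middle. I pressed the catch down about 7 mm with about 8 N, and the drawer sprang out about 30 mm.
- **Drawer:** I pinched the bow handle from above and pulled. It stopped moving and the pull force rose to about 14 N. When I eased off before letting go, it slid back about 1 mm. I gripped it again, pulled it back to the same stop (16 N) and released there.
- **Last checks:** The wrist camera puts the drawer 94.8 mm out, against 95 mm at the stop, and the force on the tool reads zero. In the last side picture the slide tray's corner is where it was, and the other things look unmoved by eye.
- **Unexpected readings:** While gripping, the wrist showed a vertical force of up to about 30 N, with the drawer already open. It went away on release, and no other check failed.

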